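# Seat a scanner camera on its kinematic dock

## Robot

A 7-joint arm with a two-finger parallel gripper is mounted at the origin on the work surface; the furniture and walls round the work are solid. World frame = base frame: x ahead of the robot, y to its left, z up, the work surface at z = 0. Lengths are in m, angles in rad, forces in N, time in s.
With the tool pointing down it reaches from about 0.4 to 0.75 m from the base axis. Payload 19.5 kg.
Tool frame: the origin (TCP) lies at the very end of the fingers, on their centre line; the grasp point (between the pads) lies 19 mm behind it; y points along the fingers, x is the direction in which the jaws open and shut, and the axes are right-handed (so a half turn about y gives the same grasp; the last joint's range is limited). The gripper opens to 85 mm and grips with 20 to 120 N. Pads are 22 mm wide; open, the fingers measure 114 mm over their backs; the gripper's body (76 mm by 85 mm) begins 54 mm behind the grasp point. The pads swing forward as they close: fully open they stand 13 mm farther back than shut.
Start: joints at [1.26, 0.707, -0.028, 1.485, 0.022, 0.951, -0.075], TCP at [0.153, -0.554, 0.231] pointing down, gripper open.
Joint ranges: [-2.71, 2.71], [-0.32, 2.16], [-1.57, 1.52], [0, 2.45], [-1.46, 4.6], [0, 2.02], [-2.83, 2.83]. Speed limits (rad/s): [1.89, 1.89, 2.57, 2.57, 3.01, 3.01, 3.01].

## Interface

Orientations are given as a unit quaternion [w, x, y, z].
In Python, from rig import bot gives the robot as it stands. The module is installed in compiled form; this text tells all that it offers.
- The arm moves only by the shell command python3 -m jog 'ROWS' [FORCE]. ROWS is JSON, a list of rows, each a list of 3 entries, a list of its own where there are three numbers: the finger opening in mm, from 0 to 85.4, then the shift along the world's x, y, z in mm, then the turn about the world's z in rad. In form: [[gripper, [dx, dy, dz], turn], ...]. A call has 1 to 8 rows; each row shifts and turns the commanded pose from where the row before left it; what a row does not reach is not made up. A row lasts 1/10 s, in which the tool goes at most 50 mm and 8.59 degrees, less where a joint would pass 70% of its speed; a pose out of reach is approached as far as the arm can. A call is refused whole if a number of a shift passes 50 or a number of a turn 0.15, either way. A call with a gripper value outside its range is refused whole. The fingers move at their own pace and stop on an object; FORCE is the grip in N (left out, the last holds). Time passes only in rows, so rows that do not move let the fingers close. It gives the time, the measured TCP pose, the force and the opening at its end, in the units of the state.
- bot.read_state(): the state, without advancing time (a new reading comes with each control period).
- bot.capture(name): name is "side" or "top" or "wrist"; returns the picture (480x640x3 uint8, blue, green, red); there is no depth.
- bot.calibration(name): a dict with "fx", "fy", "cx", "cy" (pixels), "world_to_cam" (4x4, takes a point from world to camera coordinates); the wrist camera has in their place "mount" (4x4, takes a point from camera to tool coordinates, whose origin is the TCP and whose axes are the tool frame's). Camera axes: x right, y up, looking along -z (the intrinsics and any distortion apply to the point x, -y, -z); pixel columns grow to the right and rows downward; lengths in m; the calibration is good to about 2 mm. A picture is of the moment at which its call begins: read the wrist's pose just before it. calibration takes no time and is no camera call.
- bot.close_job(): hands the job in, once; it reports no verdict.
The state is a dict: "time_s": time; "q": joint angles; "joint_velocities": joint speeds; "joint_torque": joint torques, N m; "position": TCP position; "tool_rot": TCP orientation; "force": force on the tool from outside, world axes, zero at the start; "torque": the same for the moment, N m; "finger_gap": finger opening in m.
Only numpy, scipy, OpenCV 4.12 (cv2) and the standard library are available. Lean on these libraries where they do the work, as an engineer would, in place of code of your own. Each camera call takes 0.05 s, during which the arm holds its last target.

## Task

Put the desk scanner's camera head back on its dock: by feel, settle its three ball feet fully home, front ball in the cone, left ball in the groove, right ball on the flat pad, never pressing hard, and let go. Then swing the clamp by its red knob round to its stop, so that its foot holds the head down. Leave the stamp on the turntable, the tape dispenser and the memory stick where they are.

Things in the scene. Friction and masses are not known exactly. Their poses are not given: they have to be found in the camera images.
- dock: Grey dock, fixed, 172 x 132 mm; origin on the desk below the nominal middle of its seats; x forward (where the lens will look), y left, z up. A plate (top 33 mm up) carries steel seats for 16 mm balls: 90-degree cone nominally at (50, 0) mm, 90-degree groove at (-25, 43) pointing at the cone, flat pad at (-25, -43). Cone and groove mouths 32 mm wide, 50.7 mm up; pad top 38 mm up.
- dock_centre (a point): Nominal middle of the three seated ball centres, 46 mm above the desk; seated, the head's origin is 8 mm below this height. The dock's x-y trim has been set, so the seat plate with all three seats is shifted (not turned) by up to 8 mm either way along the dock's x and y, and locked. The shift is not reported: it must be felt, or seen.
- cone_nominal (a point): Where the seated front ball's centre would be with no trim: (50, 0, 46) mm in the dock's frame; the true cone is up to 8 mm away in x and in y. A head held level and square, d mm off its true place, meets the cone d mm too high, and the cone pushes it towards the true place. Seats are dry (friction about 0.6): the head does not slide home by its weight.
- clamp (a joint): Swing clamp, a flat bar on an upright pivot: 0 rad = open, 1.40 = home at its stop, closing clockwise seen from above. At value q the nose points 1.40 - q rad counter-clockwise of the dock's x, the knob the opposite way. The nose's sprung foot climbs the head's brass pad over the last 0.7 rad and presses it with about 5 N; swinging takes 2 to 12 N at the knob. It stays where left.
- clamp_pivot (a point): Axis of the clamp, (-72, 0) mm in the dock's frame, behind the head, at the bar's underside, 68 mm up; bar top 77 mm. The nose's foot is 51 mm from it, 63 mm up at its underside.
- clamp_knob (a point): Middle of the clamp's upright red knob, 12 mm diameter, 26 mm tall (76 to 102 mm above the desk), 50 mm from the pivot; this point is 89 mm up.
- head: Loose camera head, about 0.45 kg. Origin amid its three balls, at the level of their undersides (0 when standing on the desk, 38 mm up when seated); x to the lens, y left, z up. Grey three-cornered plate 16 to 24 mm up, reaching 14 mm past the ball centres; black housing x -4 to 48, y -22 to 22, z 24 to 78 mm; lens x 48 to 66; brass pad behind, top 27.5 mm up.
- housing (a point): Centre of the head's black housing, where to grip: 44 mm wide across the head's y, 52 mm long, 54 mm tall. In the head's frame at (22, 0, 51) mm. It is the only part to grip, from above.
- ball_cone (a point): Centre of the front ball foot (16 mm ball), (50, 0, 8) mm in the head's frame; belongs in the cone.
- ball_vee (a point): Centre of the rear left ball foot, (-25, 43, 8) mm in the head's frame; belongs in the groove.
- ball_flat (a point): Centre of the rear right ball foot, (-25, -43, 8) mm in the head's frame; belongs on the flat pad.
- rubber_stamp: Bystander: brown wooden hand stamp, 28 x 52 x 74 mm, loose on the white turntable (120 mm across, 19 mm tall) at the back. Origin under its centre.
- tape_dispenser: Bystander: black tape dispenser, 58 x 151 x 83 mm, loose on the desk at the near right. Origin under its centre.
- usb_stick: Bystander: black memory stick, 54 x 18 x 9 mm, loose on the desk at the back left. Origin under its centre.
Not all that is in view belongs to the job. Leave any blue look-alike of the dock alone. Leave any blue look-alike of the head alone.

How it is judged:
On the way:
1. The head stands with all three balls home in their seats, let go, while the clamp is still open (z of ball_cone in the frame of dock between 0.044 and 0.0474 m and z of ball_vee in the frame of dock between 0.044 and 0.0474 m and z of ball_flat in the frame of dock between 0.044 and 0.0474 m and x of ball_cone in the frame of dock between 0.039 and 0.061 m and y of ball_cone in the frame of dock between -0.011 and 0.011 m and angle between the x axis of head and the x axis of dock, either way round below 0.08 rad and contact force between the fingers and head below 0.2 N and value of joint clamp below 0.6 rad and linear speed of head below 0.02 m/s), for 0.3 s.
At the end, for the whole second after the job is handed in: The head is at rest on the dock, all three ball centres 44 to 47.4 mm above the desk (46 is home), front ball within 11 mm in x and y of the cone's nominal place and lens direction within 0.08 rad of the dock's x; the clamp is past 1.25 rad and at rest (z of ball_cone in the frame of dock between 0.044 and 0.0474 m and z of ball_vee in the frame of dock between 0.044 and 0.0474 m and z of ball_flat in the frame of dock between 0.044 and 0.0474 m and x of ball_cone in the frame of dock between 0.039 and 0.061 m and y of ball_cone in the frame of dock between -0.011 and 0.011 m and angle between the x axis of head and the x axis of dock, either way round below 0.08 rad and value of joint clamp above 1.25 rad and linear speed of head below 0.02 m/s and velocity of joint clamp between -0.1 and 0.1 rad/s); the robot touches nothing.
It fails at once if The head is pressed on the dock with more than 35 N (contact force between head and dock above 35 N).
It fails at once if The head is tipped more than 0.4 rad (angle between head's own z axis and vertical above 0.4 rad).
It fails at once if The stamp, the tape dispenser or the memory stick is moved more than 15 mm (distance of any of rubber_stamp, tape_dispenser, usb_stick from where it was at the start of the episode above 0.015 m).
It also fails if it takes over 61 s, if anything falls off the work surface, if the arm or the gripper's body presses on something with over 40 N, if the wrist force passes 120 N, or if a joint passes its speed limit or range.

## Working session

There is one attempt and no reset: what is moved stays moved. The work goes in short steps, Python scripts to look and compute and a shell command to move; the robot and the scene stay as the last step left them, time stands still between calls to the robot, and variables do not carry over. Pictures are saved under pics/ and viewed, and the job is handed in when it is done.

```bash
mkdir -p pics
cat > h.py <<'E'
import numpy as np, cv2
from rig import bot
from scipy.spatial.transform import Rotation as R
def snap(n,f):
    im=bot.capture(n); cv2.imwrite('pics/'+f,im); return im
def cam(n):
    c=bot.calibration(n)
    if 'world_to_cam' in c: W=np.array(c['world_to_cam'])
    else:
        s=bot.read_state(); q=s['tool_rot']; T=np.eye(4); T[:3,:3]=R.from_quat([q[1],q[2],q[3],q[0]]).as_matrix(); T[:3,3]=s['position']
        W=np.linalg.inv(T@np.array(c['mount']))
    return c,W
def ray(c,W,u,v):
    d=np.array([(u-c['cx'])/c['fx'],-(v-c['cy'])/c['fy'],-1]); Ri=W[:3,:3].T
    return -Ri@W[:3,3], Ri@d
def onz(c,W,u,v,z):
    o,d=ray(c,W,u,v); return o+d*(z-o[2])/d[2]
def proj(c,W,p):
    x=W[:3,:3]@np.array(p)+W[:3,3]; return np.array([c['cx']+c['fx']*x[0]/-x[2], c['cy']+c['fy']*-x[1]/-x[2]])
E
python3 - <<'E'
from h import *
for n in ['side','top','wrist']:
    snap(n,n+'0.png'); print(n,{k:np.round(v,4).tolist() for k,v in bot.calibration(n).items()})
s=bot.read_state(); print(s)
E
```

```text
side {'fx': 472.4668, 'fy': 472.4668, 'cx': 317.6397, 'cy': 234.9853, 'world_to_cam': [[-0.9495, -0.3129, 0.0218, 0.4806], [0.1486, -0.3878, 0.9097, -0.1415], [-0.2762, 0.867, 0.4147, -1.0231], [0.0, 0.0, 0.0, 1.0]]}
top {'fx': 604.1655, 'fy': 604.1655, 'cx': 321.9364, 'cy': 235.7209, 'world_to_cam': [[0.0014, -0.9999, -0.0123, -0.0085], [0.9897, -0.0004, 0.1432, -0.5027], [-0.1432, -0.0124, 0.9896, -1.4932], [0.0, 0.0, 0.0, 1.0]]}
wrist {'fx': 347.3515, 'fy': 347.3515, 'cx': 312.5042, 'cy': 238.2899, 'mount': [[1.0, 0.0008, 0.001, -0.0009], [0.0008, 0.2902, -0.957, -0.1432], [-0.0011, 0.957, 0.2902, 0.0739], [0.0, 0.0, 0.0, 1.0]]}
{'time_s': 0.15, 'q': array([ 1.2603248 ,  0.70692492, -0.02765476,  1.48484672,  0.02201131,
        0.95089248, -0.07548945]), 'joint_velocities': array([ 6.61691706e-04, -3.52338213e-03, -4.88767254e-04, -1.10627612e-03,
        2.23341270e-04, -7.46844253e-04,  6.74478993e-05]), 'joint_torque': array([-1.49049360e-03, -8.83302712e+01,  1.23375535e+00, -2.36189622e+01,
        1.69499667e-02,  5.21922426e-03,  5.61592560e-05]), 'position': array([ 0.15266127, -0.55418092,  0.23096526]), 'tool_rot': array([ 0.56265589, -0.56232801,  0.4287059 , -0.4282719 ]), 'force': array([-0.27333821, -0.00345139,  1.14872604]), 'torque': array([-0.01639895,  0.03159976,  0.00715449]), 'finger_gap': 0.08559114717311868}
```

View pics/side0.png

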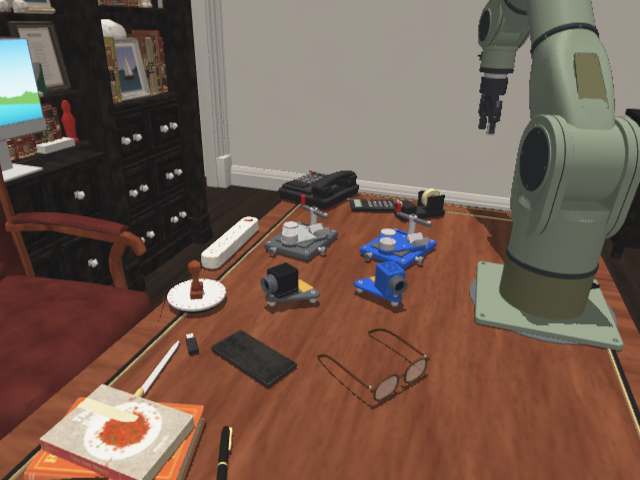

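View pics/top0.png

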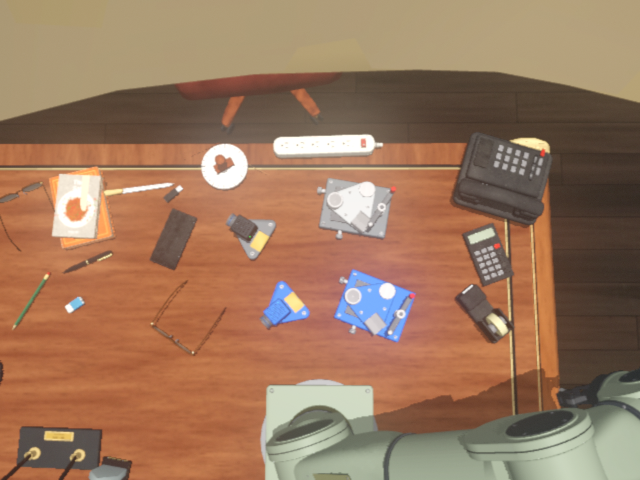

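View pics/wrist0.png

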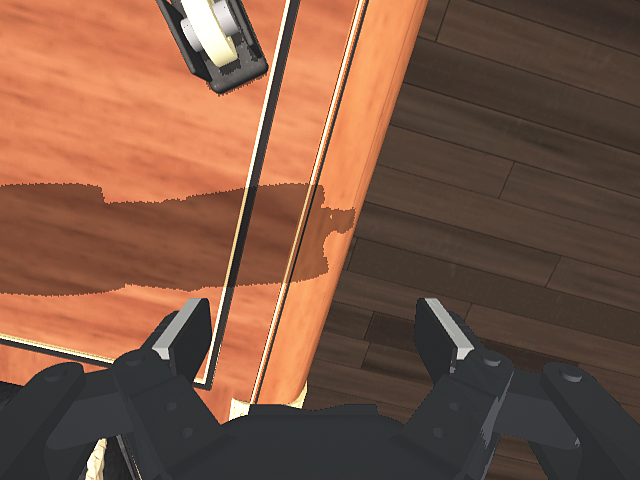

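Run:
```python
from h import *
im=cv2.imread('pics/top0.png')
a=cv2.resize(im[195:275,210:290],None,fx=5,fy=5,interpolation=cv2.INTER_CUBIC)
b=cv2.resize(im[170:250,315:395+5][:, :80],None,fx=5,fy=5,interpolation=cv2.INTER_CUBIC)
cv2.imwrite('pics/cr.png',np.hstack([a,b]))
im=cv2.imread('pics/side0.png')
cv2.imwrite('pics/cr2.png',cv2.resize(im[195:315,240:350],None,fx=5,fy=5,interpolation=cv2.INTER_CUBIC))
```

```text
(no output)
```

View pics/cr.png

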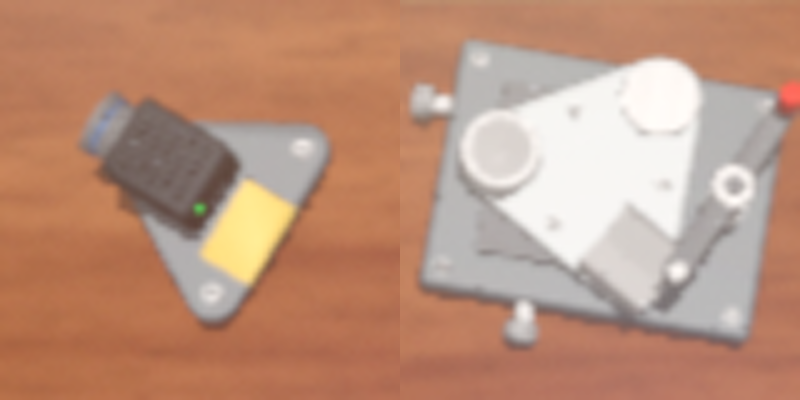

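View pics/cr2.png

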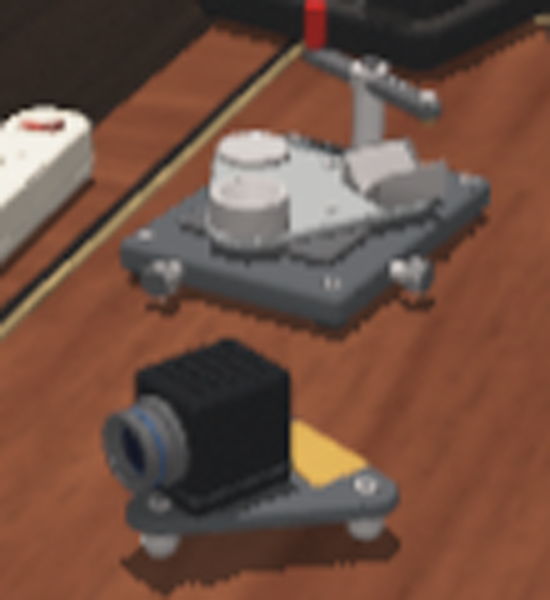

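Run:
```python
from h import *
c,W=cam('top')
P=lambda u,v,z:onz(c,W,u,v,z)*1000
a=lambda x,y,z:P(210+(x+.5)/5-.5,195+(y+.5)/5-.5,z)
b=lambda x,y,z:P(315+(x-400+.5)/5-.5,170+(y+.5)/5-.5,z)
r=a(301,148,.025); l=a(211,292,.025)
print('rear R,L',r,l,np.linalg.norm(r-l)); d=(l-r)[:2]; x=np.array([d[1],-d[0]])/np.linalg.norm(d)
m=(r+l)[:2]/2; print('head org',m+25*x,'yaw',np.arctan2(x[1],x[0]),'housing',m+47*x)
for n,(u,v) in dict(tl=(150,98),bl=(105,170),tr=(240,165),br=(190,230)).items(): print(n,a(u,v,.078))
cone=b(498,148,.0507); pad=b(660,95,.038); print('cone',cone,'pad',pad,np.linalg.norm((cone-pad)[:2]),'exp',np.hypot(75,43))
dd=(cone-pad)[:2]; print('yaw by cone/pad',np.arctan2(dd[1],dd[0])-np.arctan2(43,75))
piv=b(733,185,.08); knob=b(790,95,.102);nose=b(680,270,.077);print('piv',piv,'knob',knob,np.linalg.norm((piv-knob)[:2]),'nose',nose)
for n,(u,v) in dict(tl=(467,42),tr=(795,90),br=(745,342),bl=(420,285)).items(): print(n,b(u,v,.02))
```

```text
rear R,L [534.1701446 125.3885602  25.       ] [459.99097308 170.19527761  25.        ] 86.6613605532971
head org [510.00636485 169.19106699] yaw 1.0274161680568523 housing [521.38107414 188.02231731]
tl [550.62001323 195.35756309  78.        ]
bl [514.51166463 216.87187931  78.        ]
tr [516.97444436 150.12597241  78.        ]
br [484.58362117 174.24232362  78.        ]
cone [593.88889279 -39.32045888  50.7       ] pad [ 624.0234289  -122.22029091   38.        ] 88.2069862122811 exp 86.45229898620394
yaw by cone/pad 1.3988708181003857
piv [ 569.04171705 -155.22578913   80.        ] knob [ 609.52448053 -181.71882328  102.        ] 48.38114300252176 nose [ 526.9670453  -128.82070442   77.        ]
tl [656.31326733 -23.57405613  20.        ]
tr [ 630.6201684  -193.09013821   20.        ]
br [ 499.09964897 -165.54068056   20.        ]
bl [528.67645679   0.53306784  20.        ]
```

Run:
```python
from h import *
s=bot.read_state(); q=s['tool_rot']; M=R.from_quat([q[1],q[2],q[3],q[0]]).as_matrix(); print(M.round(3)); print(np.arctan2(M[1,0],M[0,0]))
```

```text
[[ 0.266 -0.     0.964]
 [-0.964  0.001  0.266]
 [-0.001 -1.    -0.   ]]
-1.3019815732491984
```

```bash
python3 -m jog '[[85,[30,30,0],0.04],[85,[28,35,0],0.04],[85,[28,35,0],0.04],[85,[28,35,0],0.04],[85,[28,35,0],0.04],[85,[28,35,0],0.04],[85,[20,40,0],0.04],[85,[20,40,0],0.04]]'; python3 -m jog '[[85,[15,45,0],0.04],[85,[15,45,0],0.04],[85,[15,45,0],0.04],[85,[15,45,0],0.04],[85,[15,45,0],0.04],[85,[15,45,0],0.04],[85,[15,45,0],0.04],[85,[15,45,0],0.04]]'
```

```text
time_s: 0.95
position: [0.3633, -0.2676, 0.2312]
tool_rot: [0.624, -0.624, 0.333, -0.333]
force: [0.9, -0.4, -0.4]
finger_gap: 0.0852
time_s: 1.75
position: [0.4829, 0.0927, 0.2313]
tool_rot: [-0.669, 0.669, -0.229, 0.229]
force: [0.1, -0.3, -0.1]
finger_gap: 0.0854
```

```bash
python3 -m jog '[[85,[12,40,0],0.05],[85,[11,35,0],0.05],[85,[7,15,0],0.02],[85,[0,0,0],0]]'
python3 - <<'E'
from h import *
snap('wrist','w1.png')
E
```

```text
time_s: 2.15
position: [0.5127, 0.1829, 0.2307]
tool_rot: [0.682, -0.681, 0.188, -0.188]
force: [0.6, -0.6, -0.2]
finger_gap: 0.085
```

View pics/w1.png

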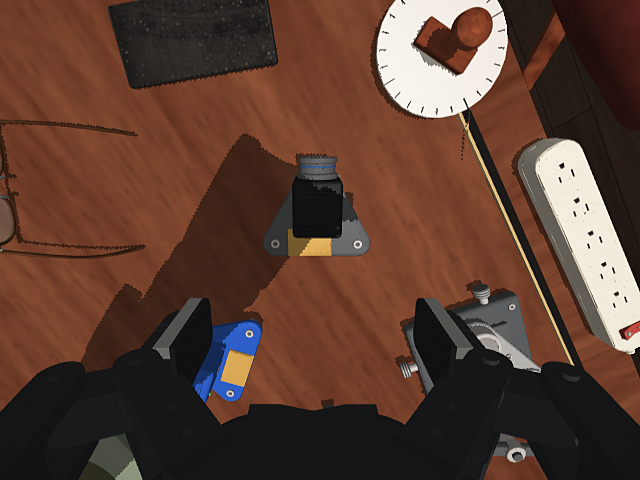

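Run:
```python
from h import *
im=cv2.imread('pics/w1.png'); cv2.imwrite('pics/w1c.png',cv2.resize(im[140:270,250:390],None,fx=5,fy=5,interpolation=cv2.INTER_CUBIC))
c,W=cam('wrist'); P=lambda u,v,z:onz(c,W,u,v,z)[:2]*1000
l=P(275,244,.025); r=P(358,244,.025); print(l,r,np.linalg.norm(l-r))
d=l-r; x=np.array([d[1],-d[0]])/np.linalg.norm(d); m=(l+r)/2
print('org',m+25*x,'yaw',np.arctan2(x[1],x[0]),'housing',m+47*x)
print('white?',[P(u,v,.078) for u,v in [(293,178),(342,178),(342,237),(293,237)]])
```

```text
[458.31286624 169.99378857] [533.34686534 124.86001009] 87.56231484707186
org [508.71605392 168.84992796] yaw 1.0292665117490245 housing [520.05589947 187.70219315]
white? [array([517.21113469, 222.82874759]), array([552.7182614, 201.4508915]), array([526.94337783, 156.18222559]), array([489.60397348, 178.64462562])]
```

View pics/w1c.png

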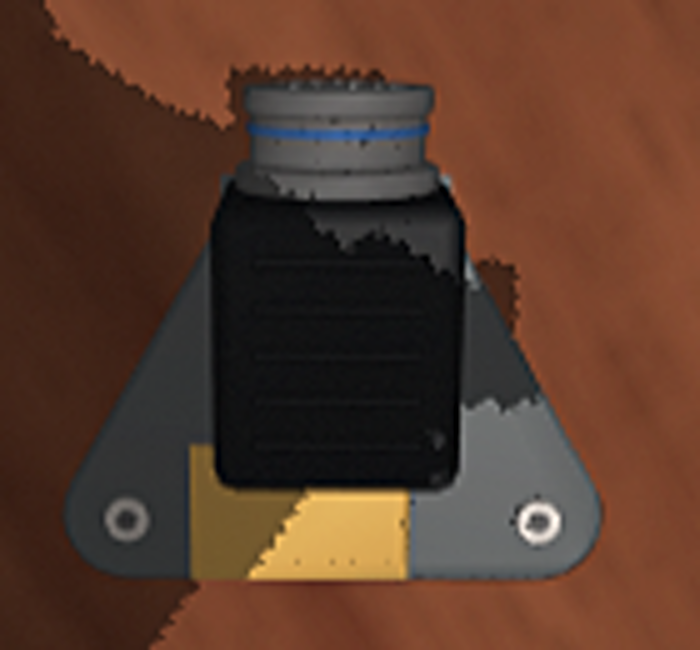

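```bash
python3 -m jog '[[85,[8,5,-40],0],[85,[0,0,-45],0],[85,[0,0,-45],0],[85,[0,0,-35],0],[85,[0,0,-30],0],[85,[0,0,0],0]]' 40;  python3 - <<'E'
from h import *
snap('side','s2.png'); snap('wrist','w2.png')
E
```

```text
time_s: 2.8
position: [0.5191, 0.184, 0.0336]
tool_rot: [-0.68, 0.682, -0.191, 0.188]
force: [0.0, -0.2, 0.7]
finger_gap: 0.085
```

View pics/w2.png

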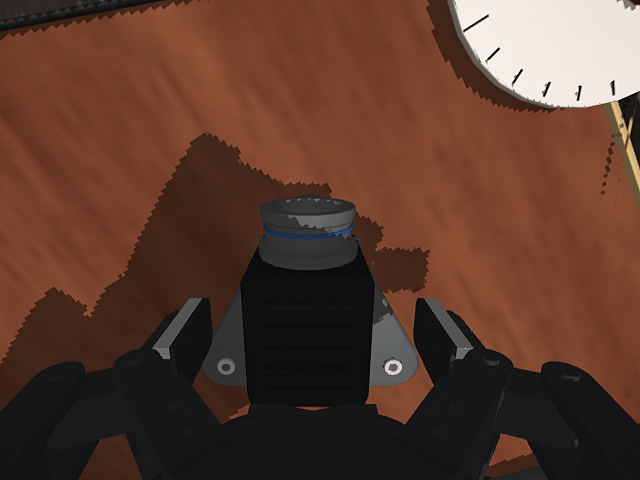

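```bash
python3 -m jog '[[85,[1.5,3,2],0],[50,[0,0,0],0],[40,[0,0,0],0],[40,[0,0,0],0],[40,[0,0,0],0],[40,[0,0,0],0]]' 40;python3 - <<'E'
from h import *
snap('wrist','w3.png')
s=bot.read_state();q=s['tool_rot']; print(s['position'],s['force'],R.from_quat([q[1],q[2],q[3],q[0]]).as_matrix().round(4))
c,W=cam('wrist');print([proj(c,W,[*p,.024]) for p in [(.4583,.17),(.5333,.1249)]])
E
```

```text
time_s: 3.5
position: [0.5224, 0.1887, 0.0388]
tool_rot: [0.681, -0.681, 0.189, -0.19]
force: [-1.7, -0.5, 8.0]
finger_gap: 0.0436
[0.52240314 0.18870975 0.03880527] [-1.09300303 -0.0451906   8.64045654] [[ 8.567e-01  6.000e-04  5.159e-01]
 [-5.159e-01  2.000e-04  8.567e-01]
 [ 4.000e-04 -1.000e+00  5.000e-04]]
[array([229.85694162, 373.04417596]), array([392.44397252, 372.93062549])]
```

View pics/w3.png

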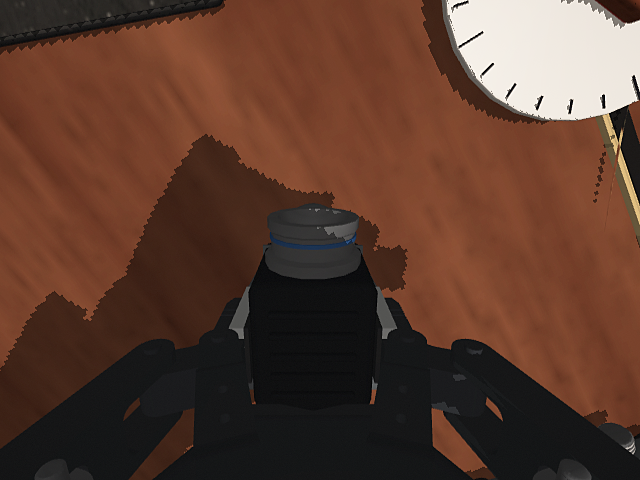

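```bash
python3 -m jog '[[40,[0,0,10],0],[40,[0,0,30],0],[40,[0,0,40],0.03],[40,[3,-20,40],0.05],[40,[5,-35,30],0.05],[40,[5,-40,10],0.05],[40,[5,-40,0],0.05],[40,[5,-40,0],0.05]]' 40;python3 -m jog '[[40,[5,-40,0],0.05],[40,[5,-40,0],0.04],[40,[5,-40,0],0],[40,[5,-40,0],0],[40,[0,-25,0],0],[40,[0,-5,0],0],[40,[0,0,0],0],[40,[0,0,0],0]]'
python3 - <<'E'
from h import *
s=bot.read_state();q=s['tool_rot'];print(s['position'],s['force'],s['torque'],R.from_quat([q[1],q[2],q[3],q[0]]).as_matrix().round(4))
snap('wrist','w4.png');snap('top','t4.png');snap('side','s4.png')
E
```

```text
time_s: 4.35
position: [0.545, 0.0119, 0.1992]
tool_rot: [-0.701, 0.701, -0.091, 0.092]
force: [1.4, -0.1, -5.2]
finger_gap: 0.0439
time_s: 5.15
position: [0.5652, -0.1752, 0.1985]
tool_rot: [0.705, -0.704, 0.06, -0.06]
force: [0.1, -0.0, -4.4]
finger_gap: 0.0435
[ 0.56518461 -0.17517459  0.19852834] [ 0.05510832 -0.01706609 -4.3875983 ] [0.09289564 0.02481637 0.03315282] [[ 9.854e-01 -2.000e-04  1.701e-01]
 [-1.701e-01  6.000e-04  9.854e-01]
 [-3.000e-04 -1.000e+00  6.000e-04]]
```

View pics/w4.png

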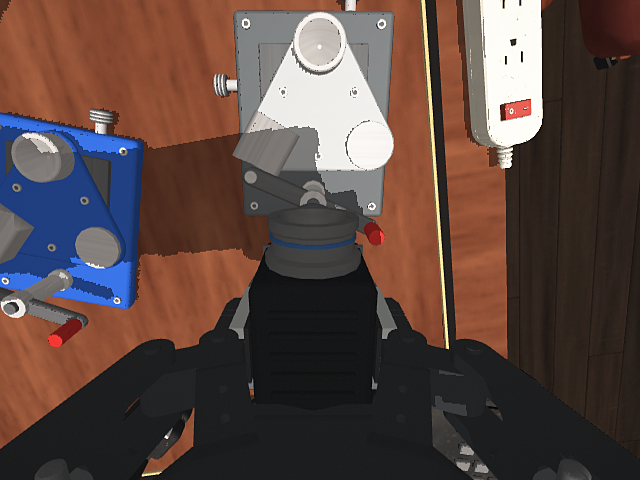

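View pics/s4.png

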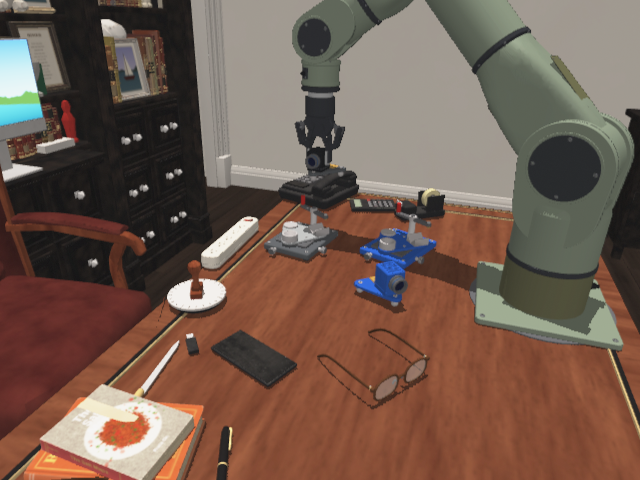

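Run:
```python
from h import *
im=cv2.imread('pics/w4.png'); cv2.imwrite('pics/w4c.png',cv2.resize(im[0:225,225:405],None,fx=3.3,fy=2.66,interpolation=cv2.INTER_CUBIC) if 0 else cv2.resize(im[0:200,225:405],None,fx=3,fy=3,interpolation=cv2.INTER_CUBIC))
g=cv2.cvtColor(im,cv2.COLOR_BGR2GRAY)
c,W=cam('wrist'); P=lambda u,v,z:onz(c,W,u,v,z)[:2]*1000
print('cone apex guess',P(319.5,46,.034),'ring',P(319.5,43,.0507),'pad',P(369.5,145,.038))
a=P(319.5,43,.0507);b=P(369.5,145,.038); d=a-b; print(np.linalg.norm(d),'yaw',np.arctan2(d[1],d[0])-np.arctan2(43,75))
for z in (.01,.016,.02,.024):
  q=np.array([P(u,v,z) for u,v in [(246,23.5),(381,23.5),(372,206),(253,206)]]); print(z,np.linalg.norm(q[0]-q[1]),np.linalg.norm(q[1]-q[2]),q.mean(0),np.arctan2(*((q[0]-q[3])[::-1])),np.arctan2(*((q[1]-q[2])[::-1])))
```

```text
cone apex guess [594.22516793 -37.17366564] ring [593.6718591  -38.70271905] pad [ 623.26070912 -119.05681848]
85.6287413211244 yaw 1.4030383085817606
0.01 113.49195441187015 155.8270453641386 [579.57863701 -91.28233948] 1.387461736230231 1.4000167217099666
0.016 111.43900312340106 153.0082963592738 [579.54862304 -91.47360166] 1.3874617362302306 1.4000167217099668
0.02 110.07036893108838 151.12913035603057 [579.52861373 -91.60110978] 1.3874617362302306 1.4000167217099675
0.024 108.70173473877568 149.24996435278743 [579.50860442 -91.7286179 ] 1.3874617362302308 1.4000167217099673
```

View pics/w4c.png

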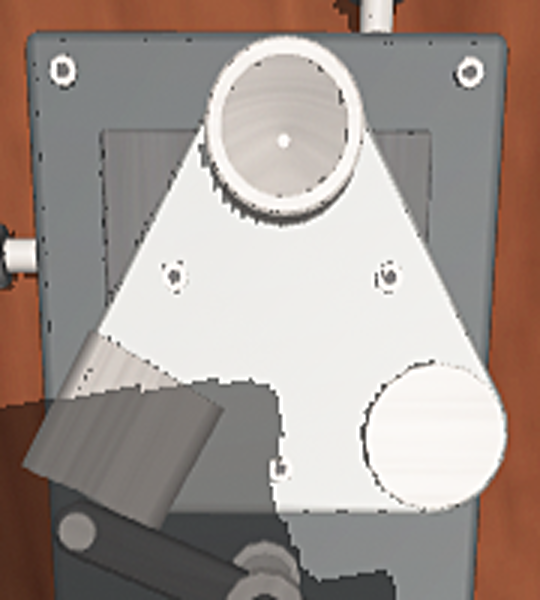

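```bash
python3 -m jog '[[40,[8,37,0],0],[40,[8,37,0],0],[40,[8,37,0],0],[40,[0.5,0.5,-40],0],[40,[0,0,-40],0],[40,[0,0,-20],0],[40,[0,0,0],0],[40,[0,0,0],0]]';python3 - <<'E'
from h import *
s=bot.read_state();print(s['position'],s['force'],s['torque'])
snap('wrist','w5.png');snap('side','s5.png')
im=cv2.imread('pics/s5.png');cv2.imwrite('pics/s5c.png',cv2.resize(im[130:280,240:400],None,fx=4,fy=4,interpolation=cv2.INTER_CUBIC))
E
```

```text
time_s: 6.1
position: [0.5901, -0.0644, 0.0991]
tool_rot: [0.705, -0.704, 0.06, -0.061]
force: [-0.5, -0.2, -4.1]
finger_gap: 0.0437
[ 0.59005366 -0.06436528  0.09914508] [-0.54684387 -0.19055552 -4.0704767 ] [ 0.01520785 -0.01193175  0.05382336]
```

View pics/s5c.png

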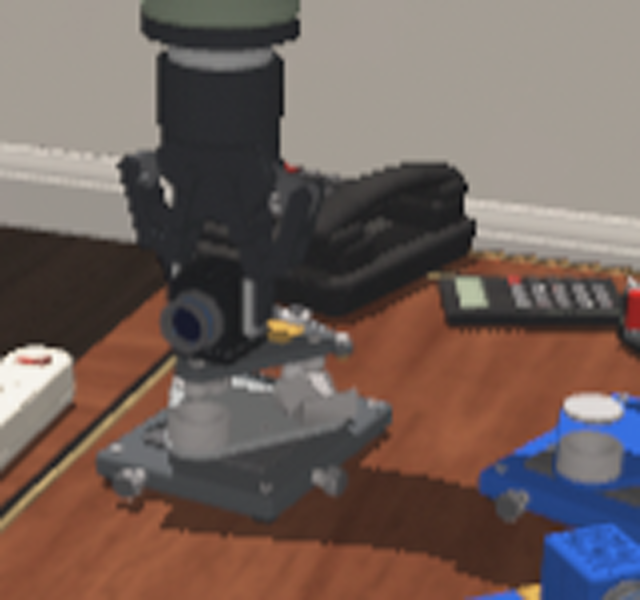

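View pics/w5.png

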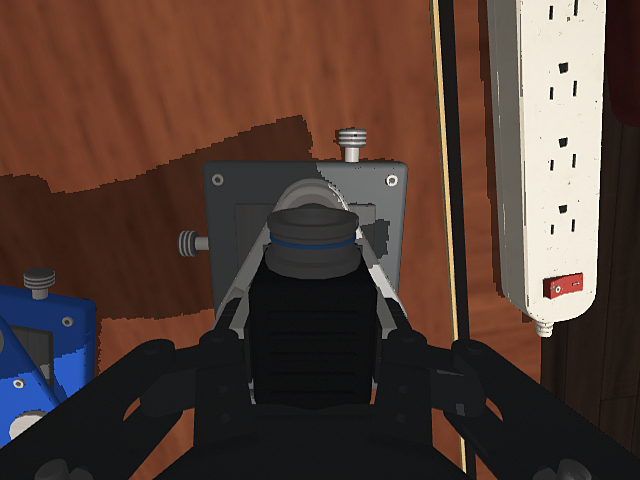

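```bash
python3 -m jog '[[40,[0,0.5,-5],0],[40,[0,0,-5],0],[40,[0,0,-2],0],[40,[0,0,0],0]]'; python3 -m jog '[[40,[0,0,-1],0],[40,[0,0,0],0]]';python3 -m jog '[[40,[0,0,-1],0],[40,[0,0,0],0]]'
```

```text
time_s: 6.6
position: [0.5896, -0.0643, 0.086]
tool_rot: [-0.704, 0.705, -0.061, 0.061]
force: [-0.4, -0.3, -4.7]
finger_gap: 0.0436
time_s: 6.8
position: [0.5897, -0.0644, 0.0853]
tool_rot: [0.704, -0.704, 0.061, -0.061]
force: [-0.3, 0.6, -4.8]
finger_gap: 0.0437
time_s: 7.0
position: [0.5897, -0.0643, 0.0842]
tool_rot: [0.705, -0.704, 0.061, -0.061]
force: [1.1, -0.3, -3.9]
finger_gap: 0.0435
```

```bash
for i in 1 2; do python3 -m jog '[[40,[0,0,-1],0],[40,[0,0,0],0]]'|sed -n '1,2p;4p';done;  python3 -m jog '[[40,[0,0,-1],0],[40,[0,0,0],0]]'
```

```text
time_s: 7.2
position: [0.5896, -0.0643, 0.0832]
force: [0.4, -0.6, -4.5]
time_s: 7.4
position: [0.5896, -0.0643, 0.0821]
force: [-0.3, 0.5, -4.4]
time_s: 7.6
position: [0.5897, -0.0643, 0.0812]
tool_rot: [-0.704, 0.705, -0.061, 0.061]
force: [-0.2, -0.1, -4.4]
finger_gap: 0.0436
```

```bash
python3 -m jog '[[40,[0,0,-1],0],[40,[0,0,0],0]]'
```

```text
time_s: 7.8
position: [0.5896, -0.0643, 0.0801]
tool_rot: [0.704, -0.704, 0.061, -0.061]
force: [0.1, -0.5, -4.5]
finger_gap: 0.0433
```

```bash
python3 -m jog '[[40,[0,0,-1],0],[40,[0,0,0],0]]'
```

```text
time_s: 8.0
position: [0.5897, -0.0644, 0.0792]
tool_rot: [-0.704, 0.705, -0.061, 0.061]
force: [0.0, -0.6, -4.4]
finger_gap: 0.0436
```

```bash
python3 -m jog '[[40,[0,0,-0.7],0],[40,[0,0,0],0]]'
```

```text
time_s: 8.2
position: [0.5898, -0.0645, 0.0787]
tool_rot: [-0.704, 0.705, -0.061, 0.061]
force: [-0.8, -1.2, 0.0]
finger_gap: 0.0434
```

```bash
python3 -m jog '[[40,[0,0,-0.7],0],[40,[0,0,0],0]]'
```

```text
time_s: 8.4
position: [0.5898, -0.0646, 0.0783]
tool_rot: [-0.704, 0.705, -0.061, 0.061]
force: [-2.9, -2.3, 5.5]
finger_gap: 0.0436
```

```bash
python3 -c "
from h import *
s=bot.read_state();print(s['force'],s['torque'])"; python3 -m jog '[[40,[-0.8,-0.6,0],0],[40,[0,0,0],0]]';python3 -c "
from h import *
s=bot.read_state();print(s['force'],s['torque'])"
```

```text
[-2.92343468 -2.33644298  5.46676601] [-0.35251697  0.60241228  0.02979332]
time_s: 8.6
position: [0.5891, -0.0651, 0.078]
tool_rot: [-0.704, 0.705, -0.061, 0.061]
force: [0.9, -3.6, 0.1]
finger_gap: 0.0437
[ 0.90253331 -3.55696882  0.07081481] [-0.42236004 -0.21677601 -0.02042271]
```

```bash
python3 -m jog '[[40,[0.2,-0.9,0],0],[40,[0,0,0],0]]';python3 -c "
from h import *
s=bot.read_state();print(s['force'],s['torque'])"
```

```text
time_s: 8.8
position: [0.589, -0.0658, 0.0777]
tool_rot: [0.705, -0.704, 0.061, -0.061]
force: [0.5, -0.5, -3.4]
finger_gap: 0.0436
[ 0.4618088  -0.49539558 -3.35775857] [-0.12980264 -0.20844206 -0.0508114 ]
```

Contact almost gone; lower further.

```bash
python3 -m jog '[[40,[0,0,-0.6],0],[40,[0,0,0],0]]';python3 -c "
from h import *
s=bot.read_state();print(s['force'],s['torque'])"
```

```text
time_s: 9.0
position: [0.5891, -0.0659, 0.0773]
tool_rot: [-0.704, 0.705, -0.061, 0.061]
force: [-0.6, -1.5, 0.0]
finger_gap: 0.0434
[-0.56319073 -1.45783357  0.00806677] [-0.25824866  0.07089627  0.00647821]
```

```bash
python3 -m jog '[[40,[-0.2,-0.6,0],0],[40,[0,0,-0.5],0],[40,[0,0,0],0]]';python3 -c "
from h import *
s=bot.read_state();print(s['force'],s['torque'])"
```

```text
time_s: 9.3
position: [0.5891, -0.0663, 0.077]
tool_rot: [0.705, -0.704, 0.061, -0.061]
force: [0.7, -0.5, 3.2]
finger_gap: 0.0437
[ 0.73862847 -0.52502866  3.20308207] [ 0.0613868  -0.09073331  0.00675011]
```

```bash
python3 -m jog '[[40,[0,0,-0.7],0],[40,[0,0,0],0]]';python3 -c "
from h import *
s=bot.read_state();print(s['force'],s['torque'])
snap('side','s6.png')
im=cv2.imread('pics/s6.png');cv2.imwrite('pics/s6c.png',cv2.resize(im[170:270,250:350],None,fx=6,fy=6,interpolation=cv2.INTER_CUBIC))"
```

```text
time_s: 9.5
position: [0.5892, -0.0663, 0.0768]
tool_rot: [0.705, -0.704, 0.06, -0.061]
force: [-2.6, -0.8, 13.3]
finger_gap: 0.0435
[-2.55048234 -0.77041813 13.28338725] [ 0.1137613   0.60166761 -0.05865396]
```

View pics/s6c.png

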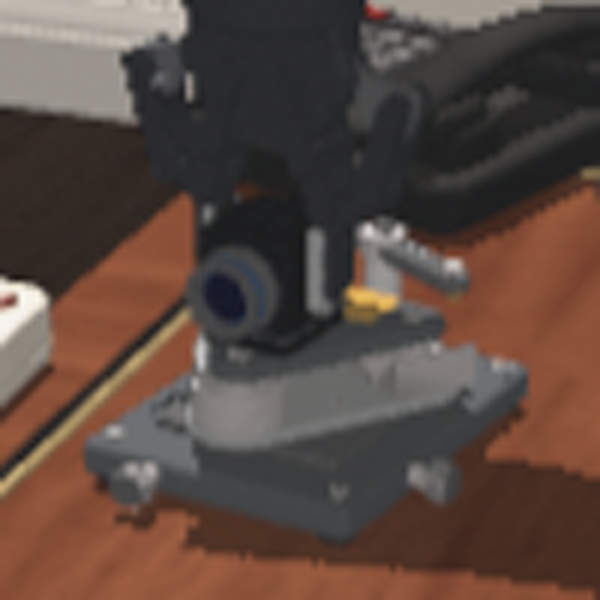

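```bash
python3 -m jog '[[40,[-0.6,-0.1,0],0],[40,[0,0,0],0]]';python3 -c "
from h import *
s=bot.read_state();print(s['force'],s['torque'])"
```

```text
time_s: 9.75
position: [0.5891, -0.0663, 0.0768]
tool_rot: [0.705, -0.704, 0.06, -0.061]
force: [1.0, -0.5, 11.7]
finger_gap: 0.0437
[ 0.99021143 -0.51914818 11.68221449] [ 0.14452829 -0.25424611 -0.04632554]
```

```bash
python3 -m jog '[[40,[-0.1,0,0.5],0],[40,[0,0,0],0]]'; python3 -m jog '[[46,[0,0,0],0],[52,[0,0,0],0],[60,[0,0,0],0],[60,[0,0,0],0]]';python3 -c "
from h import *
s=bot.read_state();print(s['force'],s['torque'])
snap('side','s7.png');snap('wrist','w7.png')
im=cv2.imread('pics/s7.png');cv2.imwrite('pics/s7c.png',cv2.resize(im[170:270,250:350],None,fx=6,fy=6,interpolation=cv2.INTER_CUBIC))"
```

```text
time_s: 9.95
position: [0.589, -0.0664, 0.0769]
tool_rot: [0.705, -0.704, 0.06, -0.061]
force: [4.1, 0.3, 4.2]
finger_gap: 0.0436
time_s: 10.35
position: [0.588, -0.0665, 0.0764]
tool_rot: [-0.704, 0.705, -0.061, 0.061]
force: [-0.2, 0.3, 0.0]
finger_gap: 0.0602
[-0.15772852  0.28277091  0.04847083] [-0.04858277 -0.00114372  0.00156892]
```

View pics/s7c.png

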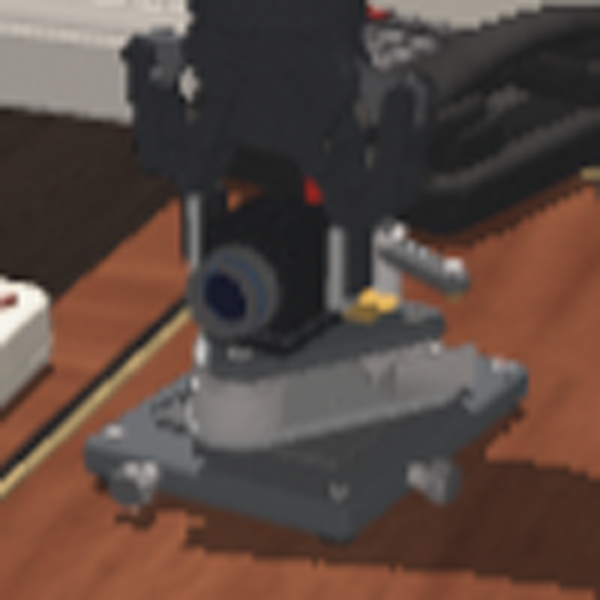

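View pics/w7.png

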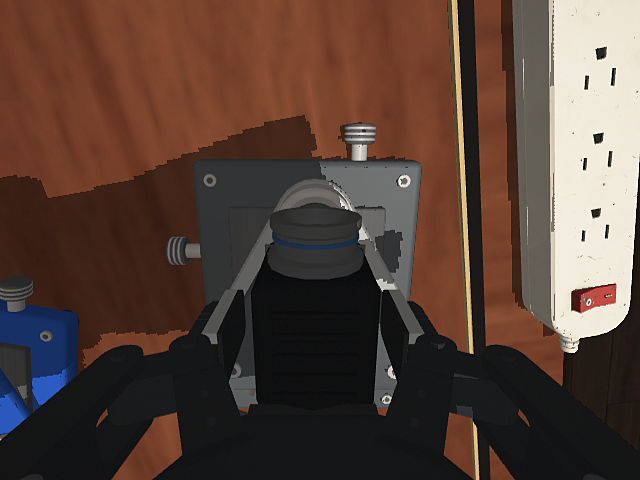

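```bash
python3 -m jog '[[60,[1,0,0.4],0],[60,[0,0,0],0],[40,[0,0,0],0],[40,[0,0,0],0],[40,[0,0,0],0],[40,[0,0,0],0]]' 20;python3 -c "
from h import *
s=bot.read_state();print(s['position'],s['force'],s['torque'])"
```

```text
time_s: 11.05
position: [0.5892, -0.0665, 0.077]
tool_rot: [0.705, -0.704, 0.061, -0.061]
force: [-1.4, 0.4, 1.9]
finger_gap: 0.0434
[ 0.58918647 -0.06647482  0.0769804 ] [-1.36688064  0.42774956  1.92021516] [0.08526184 0.15909307 0.01144713]
```

Feel along y: push gently both ways.

```bash
python3 -m jog '[[40,[0,-0.6,-0.2],0],[40,[0,0,0],0]]';python3 -m jog '[[40,[0,1.2,0],0],[40,[0,0,0],0]]'
```

```text
time_s: 11.25
position: [0.5892, -0.0666, 0.077]
tool_rot: [0.705, -0.704, 0.061, -0.061]
force: [-1.0, 3.7, 5.7]
finger_gap: 0.0436
time_s: 11.45
position: [0.5892, -0.0664, 0.077]
tool_rot: [-0.704, 0.705, -0.061, 0.061]
force: [-1.1, -1.4, 4.9]
finger_gap: 0.0438
```

```bash
python3 -m jog '[[40,[0,0.7,0],0],[40,[0,0,0],0]]'; python3 -m jog '[[40,[0,-1.2,0],0],[40,[0,-0.8,0],0],[40,[0,0,0],0]]'
```

```text
time_s: 11.65
position: [0.5892, -0.0663, 0.0769]
tool_rot: [-0.704, 0.705, -0.061, 0.061]
force: [-2.0, -5.2, 4.9]
finger_gap: 0.0438
time_s: 11.95
position: [0.5892, -0.0666, 0.077]
tool_rot: [0.705, -0.704, 0.061, -0.061]
force: [-2.7, 4.3, 6.3]
finger_gap: 0.0439
```

```bash
python3 -m jog '[[40,[-0.5,0.8,0.3],0],[40,[0,0,0],0]]'; python3 -m jog '[[48,[0,0,0],0],[56,[0,0,0],0],[60,[0,0,0],0],[60,[0,0,0],0],[60,[0,0,0],0],[60,[0,0,0],0],[60,[0,0,0],0]]'; python3 -m jog '[[66,[0,0,8],0],[66,[0,0,30],0],[66,[0,0,40],0],[66,[-6,-35,35],0],[66,[-6,-35,10],0],[66,[-6,-35,0],0],[66,[0,0,0],0],[66,[0,0,0],0]]';python3 - <<'E'
from h import *
s=bot.read_state();print(s['position'])
snap('wrist','w8.png');snap('side','s8.png')
im=cv2.imread('pics/s8.png');cv2.imwrite('pics/s8c.png',cv2.resize(im[170:270,250:350],None,fx=6,fy=6,interpolation=cv2.INTER_CUBIC))
E
```

```text
time_s: 12.15
position: [0.589, -0.0665, 0.0771]
tool_rot: [-0.704, 0.705, -0.061, 0.061]
force: [1.9, 1.2, 1.3]
finger_gap: 0.0436
time_s: 12.85
position: [0.5887, -0.0664, 0.0771]
tool_rot: [0.704, -0.704, 0.061, -0.061]
force: [0.2, -0.2, -0.4]
finger_gap: 0.06
time_s: 13.65
position: [0.5705, -0.1718, 0.2005]
tool_rot: [0.705, -0.704, 0.061, -0.061]
force: [-0.6, -0.4, 0.3]
finger_gap: 0.066
[ 0.5705325  -0.17179776  0.20048985]
```

View pics/w8.png

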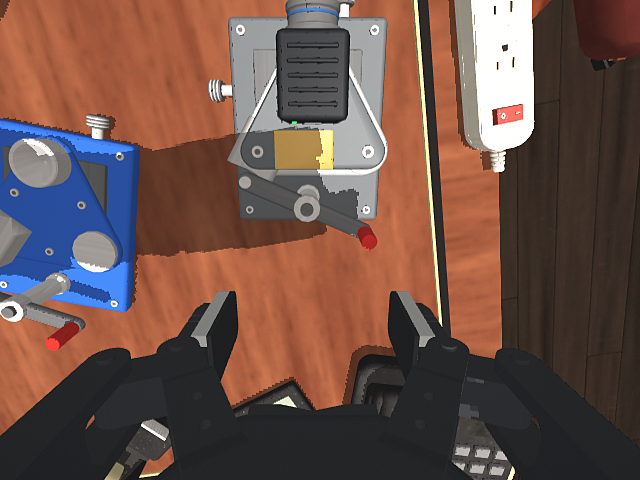

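View pics/s8c.png

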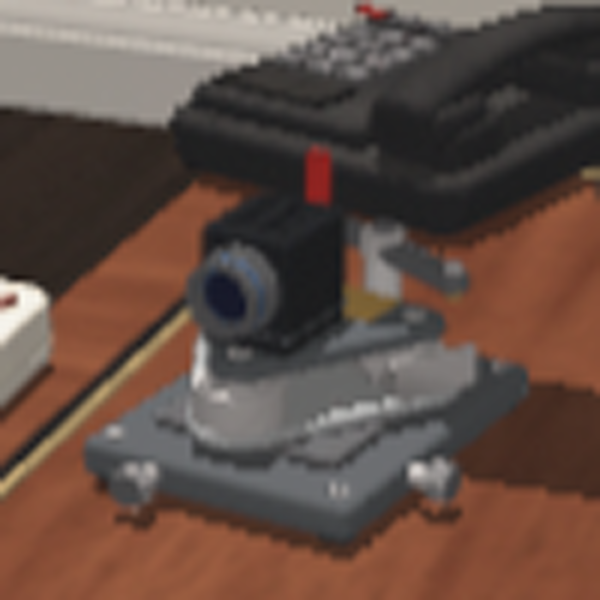

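Run:
```python
from h import *
im=cv2.imread('pics/w8.png')
cv2.imwrite('pics/w8c.png',cv2.resize(im[120:255,225:395],None,fx=4,fy=4,interpolation=cv2.INTER_CUBIC))
c,W=cam('wrist'); P=lambda u,v,z:onz(c,W,u,v,z)[:2]*1000
t=cv2.cvtColor(im,cv2.COLOR_BGR2HSV); m=((t[...,0]<6)|(t[...,0]>174))&(t[...,1]>180)&(t[...,2]>100); m[:, :340]=0;m[:,400:]=0;m[:220]=0;m[260:]=0
y,x=np.nonzero(m);print(x.min(),x.max(),y.min(),y.max())
k=P(369,241,.102);p=P(307,206,.08);n=P(245,182,.077);print('knob',k,'piv',p,'nose',n,np.linalg.norm(k-p),np.arctan2(*(k-p)[::-1]))
d=n-p;print(np.arctan2(d[1],d[0])-np.pi)
l=P(257,152,.063);r=P(368,152,.063);print(l,r,np.linalg.norm(l-r)); d=l-r;x=np.array([d[1],-d[0]])/np.linalg.norm(d);print('head yaw',np.arctan2(x[1],x[0]),'org',(l+r)/2+25*x)
```

```text
358 376 227 249
knob [ 610.81815222 -177.62257861] piv [ 569.7623172  -148.75870077] nose [ 526.18629427 -122.90384781] 50.18670175732453 -0.6127630527355117
-0.5354988083009022
[ 537.76882219 -102.99492927] [ 623.59567978 -117.90181144] 87.11179380639446
head yaw 1.398826367134522 org [584.96034053 -85.81713105]
```

View pics/w8c.png

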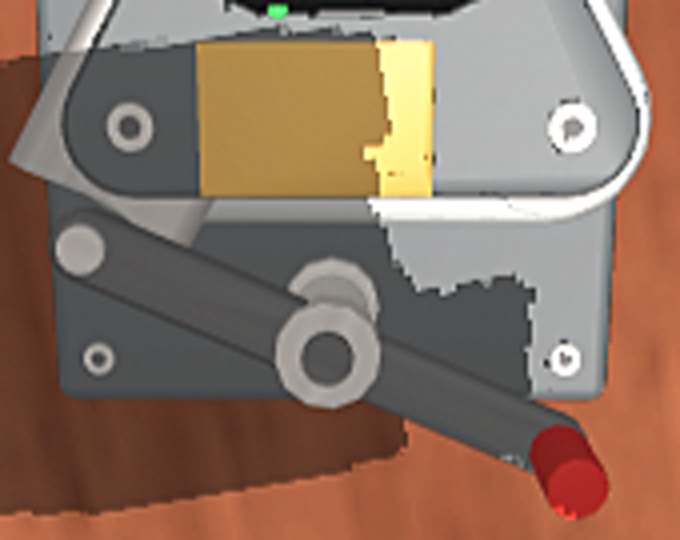

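```bash
python3 -m jog '[[40,[5,-1,0],0.146],[40,[5,-1,0],0.146],[40,[5,-1,0],0.146],[40,[5,-1,0],0.146],[40,[5,-1,0],0.146],[40,[5,-1,0],0.146],[40,[5,-0.5,0],0.146],[40,[5,0,0],0.146]]'; python3 -m jog '[[40,[0,0,-30],0],[40,[0,0,-30],0],[40,[0,0,-20],0],[40,[0,0,0],0]]'
python3 - <<'E'
from h import *
s=bot.read_state();q=s['tool_rot'];M=R.from_quat([q[1],q[2],q[3],q[0]]).as_matrix();print(s['position'],np.arctan2(M[1,0],M[0,0]),s['q'])
snap('wrist','w9.png')
E
```

```text
time_s: 14.55
position: [0.6112, -0.1768, 0.2002]
tool_rot: [0.62, -0.62, -0.34, 0.34]
force: [-0.2, 0.5, -0.4]
finger_gap: 0.04
time_s: 14.95
position: [0.6099, -0.1767, 0.1179]
tool_rot: [0.622, -0.62, -0.337, 0.339]
force: [-1.0, 0.2, -0.0]
finger_gap: 0.0396
[ 0.60985492 -0.17665506  0.11785224] 0.9976559968534993 [ 0.48603765  0.98769268 -0.58802953  1.35671807  0.59184027  0.97774442
  0.77048043]
```

View pics/w9.png

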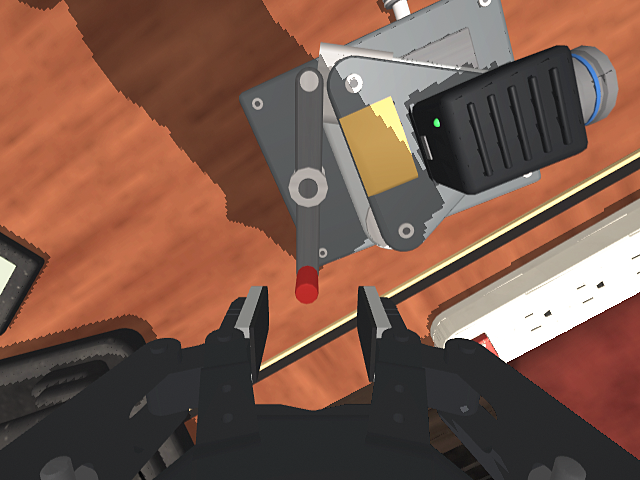

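Run:
```python
from h import *
c,W=cam('wrist'); s=bot.read_state();print(proj(c,W,s['position']),onz(c,W,307,292,.102),onz(c,W,308,186,.085),onz(c,W,309,81,.077), s['position'])
```

```text
[311.04788554 303.43426541] [ 0.61178949 -0.18008443  0.102     ] [ 0.56898017 -0.15180644  0.085     ] [ 0.52688942 -0.12387379  0.077     ] [ 0.61066504 -0.17680574  0.11975064]
```

```bash
python3 -m jog '[[40,[1,-3,-15],0],[40,[0,0,-18],0],[28,[0,0,0],0],[24,[0,0,0],0],[24,[0,0,0],0]]'
python3 - <<'E'
from h import *
s=bot.read_state();print(s['position'],s['force'])
snap('wrist','w10.png')
E
```

```text
time_s: 15.5
position: [0.6122, -0.1809, 0.0882]
tool_rot: [-0.621, 0.622, 0.338, -0.337]
force: [0.6, -0.3, -0.5]
finger_gap: 0.0242
[ 0.61223044 -0.18089854  0.08823095] [ 0.57562197 -0.30616124 -0.52547847]
```

View pics/w10.png

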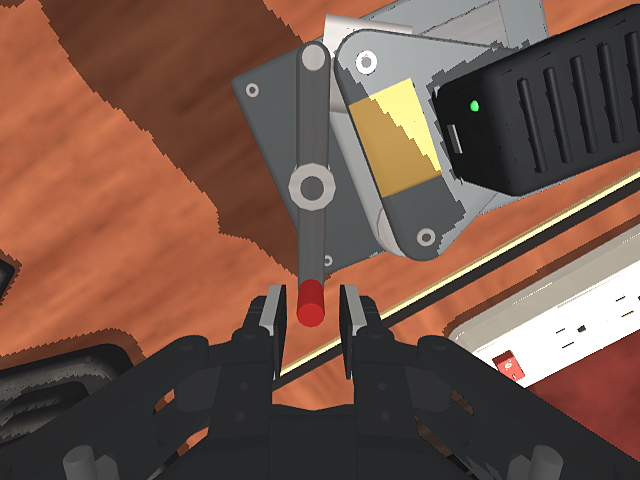

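```bash
python3 -m jog '[[18,[-0.5,0.5,-4],0],[15,[0,0,0],0],[15,[-2.2,-3,0],-0.075],[15,[-2.3,-2.9,0],-0.075],[15,[-2.7,-2.6,0],-0.075],[15,[-2.7,-2.6,0],-0.075],[15,[0,0,0],0]]'
```

```text
time_s: 16.25
position: [0.6012, -0.1917, 0.0832]
tool_rot: [-0.665, 0.665, 0.241, -0.241]
force: [-0.3, 0.3, 0.6]
finger_gap: 0.015
```

```bash
python3 -m jog '[[15,[-3.1,-2,0],-0.075],[15,[-3.1,-2,0],-0.075],[15,[-3.3,-1.5,0],-0.075],[15,[-3.4,-1.5,0],-0.075],[15,[0,0,0],0]]'
python3 - <<'E'
from h import *
s=bot.read_state();print(s['position'],s['force'])
snap('wrist','w11.png')
E
```

```text
time_s: 16.75
position: [0.5884, -0.1986, 0.0832]
tool_rot: [-0.693, 0.693, 0.139, -0.139]
force: [-0.3, -0.5, -0.2]
finger_gap: 0.0149
[ 0.58839961 -0.19861724  0.08322656] [-0.31294447 -0.50168008 -0.22095427]
```

View pics/w11.png

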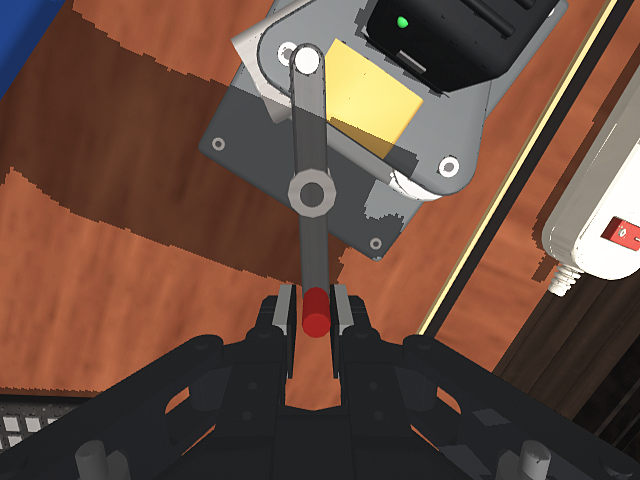

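Knob follows (at 316,325), pushed by the right pad, nose nearing the brass pad. Continue.

```bash
python3 -m jog '[[15,[-3.5,-1.2,0],-0.075],[15,[-3.6,-1.2,0],-0.075],[15,[-3.7,-0.6,0],-0.075],[15,[-3.7,-0.6,0],-0.075],[15,[0,0,0],0]]'
```

```text
time_s: 17.3
position: [0.5739, -0.202, 0.0831]
tool_rot: [-0.706, 0.706, 0.035, -0.035]
force: [0.6, 0.1, 0.4]
finger_gap: 0.015
```

```bash
python3 -m jog '[[15,[-3.7,0,0],-0.075],[15,[-3.8,0,0],-0.075],[15,[0,0,0],0]]'
python3 - <<'E'
from h import *
s=bot.read_state();print(s['position'],s['force'])
snap('wrist','w12.png')
E
```

```text
time_s: 17.6
position: [0.5663, -0.2019, 0.0831]
tool_rot: [-0.707, 0.707, -0.018, 0.018]
force: [-1.0, 0.3, -0.0]
finger_gap: 0.0149
[ 0.56634375 -0.20193715  0.08311063] [-1.04870967  0.27428844 -0.01637107]
```

View pics/w12.png

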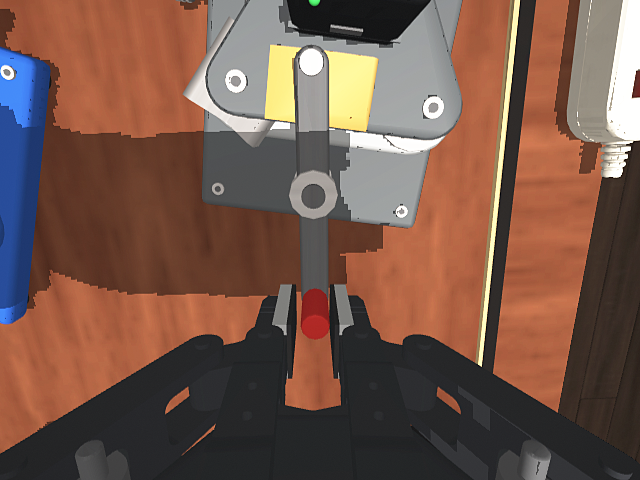

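```bash
python3 -m jog '[[15,[-3,0.2,0],-0.06],[15,[0,0,0],0]]'; python3 -m jog '[[15,[-2,0.2,0],-0.05],[15,[0,0,0],0]]'; python3 -m jog '[[15,[-1,0.2,0],0],[15,[0,0,0],0]]'
```

```text
time_s: 17.85
position: [0.5634, -0.2017, 0.083]
tool_rot: [0.706, -0.706, 0.039, -0.039]
force: [0.2, -0.2, -0.0]
finger_gap: 0.0148
time_s: 18.05
position: [0.5615, -0.2016, 0.083]
tool_rot: [0.705, -0.705, 0.057, -0.057]
force: [-0.1, 0.8, -0.5]
finger_gap: 0.0149
time_s: 18.25
position: [0.5605, -0.2015, 0.0831]
tool_rot: [0.705, -0.705, 0.057, -0.057]
force: [2.9, 0.2, -0.3]
finger_gap: 0.0151
```

```bash
python3 -m jog '[[15,[-1,0.2,0],0],[15,[0,0,0],0]]'
```

```text
time_s: 18.45
position: [0.5593, -0.2014, 0.083]
tool_rot: [-0.705, 0.705, -0.058, 0.058]
force: [2.1, -1.0, -0.2]
finger_gap: 0.015
```

```bash
python3 -m jog '[[15,[-1,0.2,0],0],[15,[0,0,0],0]]'
```

```text
time_s: 18.65
position: [0.5587, -0.2013, 0.0831]
tool_rot: [-0.705, 0.705, -0.058, 0.058]
force: [4.9, -2.8, -2.7]
finger_gap: 0.0149
```

```bash
python3 -m jog '[[15,[-0.8,0.2,0],0],[15,[0,0,0],0]]'
python3 - <<'E'
from h import *
s=bot.read_state();print(s['position'],s['force'])
snap('wrist','w13.png')
E
```

```text
time_s: 18.85
position: [0.5585, -0.2013, 0.0832]
tool_rot: [-0.705, 0.705, -0.057, 0.059]
force: [9.3, -3.6, -5.6]
finger_gap: 0.0149
[ 0.55854254 -0.20128211  0.08324338] [ 9.32228167 -3.61430533 -5.56546016]
```

View pics/w13.png

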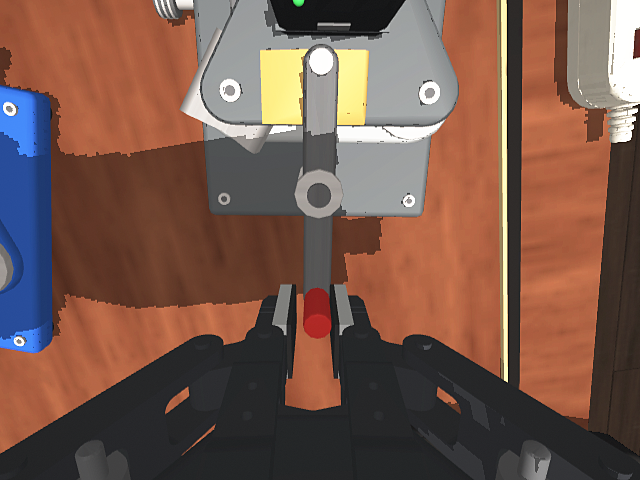

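```bash
python3 -m jog '[[20,[1.8,0,0],0],[30,[0,0,0],0],[40,[0,0,0],0],[40,[0,0,10],0],[40,[0,0,30],0],[40,[0,0,40],0],[40,[0,0,40],0],[40,[0,-15,0],0]]'; python3 -m jog '[[40,[0,0,0],0],[40,[0,0,0],0]]'
python3 - <<'E'
from h import *
s=bot.read_state();print(s['position'],s['force'])
im=snap('wrist','w14.png');snap('side','s14.png');snap('top','t14.png')
im=cv2.imread('pics/s14.png');a=cv2.resize(im[170:270,250:350],None,fx=4,fy=4,interpolation=cv2.INTER_CUBIC)
im=cv2.imread('pics/t14.png');b=cv2.resize(im[160:260,310:410],None,fx=4,fy=4,interpolation=cv2.INTER_CUBIC)
cv2.imwrite('pics/x14.png',np.hstack([a,b]))
E
```

```text
time_s: 19.7
position: [0.5613, -0.2147, 0.2088]
tool_rot: [-0.705, 0.705, -0.055, 0.06]
force: [0.1, -0.7, -1.0]
finger_gap: 0.0401
time_s: 19.9
position: [0.559, -0.2157, 0.2027]
tool_rot: [0.705, -0.705, 0.058, -0.058]
force: [-0.3, 0.1, 0.4]
finger_gap: 0.04
[ 0.55895231 -0.21571531  0.20268441] [-0.32236936  0.12417827  0.41855251]
```

View pics/w14.png

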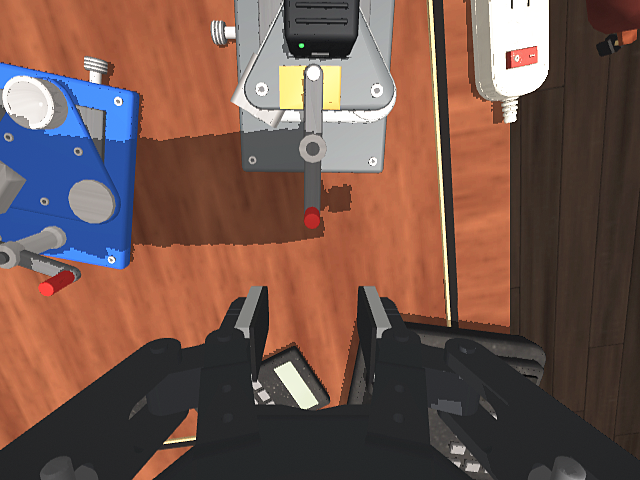

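View pics/x14.png

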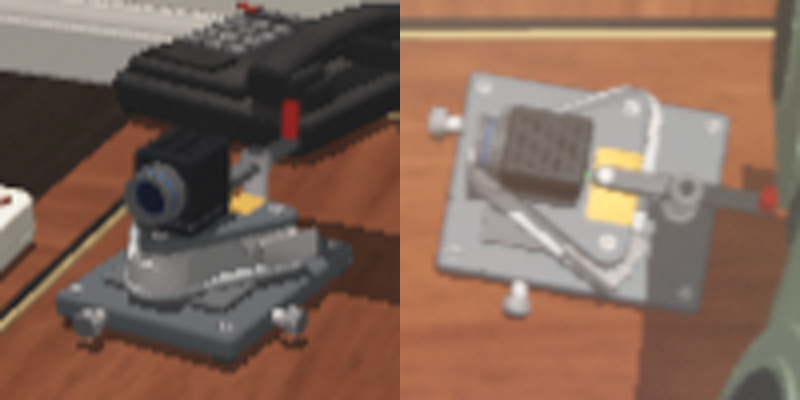

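Run:
```python
from h import *
c,W=cam('wrist'); P=lambda u,v,z:onz(c,W,u,v,z)[:2]*1000
k=P(312,222,.102);n=P(314,73,.077);p=P(313,149,.085);print(k,p,n,np.arctan2(*(n-k)[::-1]))
l=P(262,89.5,.063);r=P(377,90.5,.063);d=l-r;print('head yaw',np.arctan2(-d[0],d[1]),np.linalg.norm(d),(l+r)/2)
q=[P(u,v,.02) for u,v in [(252,160),(373,161)]];d=q[0]-q[1];print('dock yaw',np.arctan2(-d[0],d[1]))
a=cv2.imread('pics/top0.png');b=cv2.imread('pics/t14.png');print([int(cv2.absdiff(a[s],b[s]).mean()) for s in (np.s_[140:195,195:255],np.s_[280:345,450:515],np.s_[180:205,160:190])])
print(bot.read_state()['time_s'], bot.read_state()['joint_velocities'].round(4))
```

```text
[ 560.38181939 -201.9278166 ] [ 569.30689071 -152.28220225] [ 578.44216461 -101.35516738] 1.3931149681705897
head yaw 1.3979401314067539 86.62079279138955 [ 580.98951214 -111.46624401]
dock yaw 1.3984375666983209
[2, 41, 3]
20.05 [-0.0007  0.0006  0.0001 -0.0068  0.0006  0.0014  0.0026]
```

```bash
python3 -c "
from rig import bot
print(bot.close_job())"
```

```text
the job is handed in; nothing more can be done
None
```

I seated the camera head on the grey dock, let go, swung the clamp to its stop by the red knob, and handed the job in at about 20 s. No verdict was reported.

- **Seating:** I gripped the head by its housing and shifted it by feel, about 1 mm in world x and 2 mm in world y. It stopped at a tool height of 76.8 mm, which is what I expected for seated balls. The measured press stayed under about 18 N. I gripped it again lightly and pushed up to about 5 N both ways along the dock. It moved only about 0.1 to 0.2 mm and stayed at the same height, so I released it with the clamp still open at about 0.24 rad.
- **Clamp:** At the knob's stop the force rose to about 9 N with no further travel. In the last picture the bar points at 1.393 rad against the dock's 1.398 rad, so the clamp is at about 1.40 rad. Its foot is on the brass pad.
- **Head:** Its direction reads 1.398 rad, matching the dock. I did not measure the ball heights by camera, because the pictures are too coarse for that. Seating rests on the felt height and stiffness.
- **Bystanders:** The stamp and memory stick look unchanged in the top view. The picture around the tape dispenser did differ from the start. I put that down to the arm or its shadow without checking further; the arm did not go near the dispenser at its height.
- **Moves:** Two of the first descent steps were repeated by a short shell loop instead of being typed one by one, against the instructions. I typed every other move myself.

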